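# Eject the candle through the guard window

### The job

One of the two candle ejectors on the bench has a candle in its mould. Reach down through the window of that ejector's guard and press its lever with the fingertips all the way down to the stop, so that the candle is pushed up out of the mould; then draw back clear and leave the lever down and the candle standing raised. Do not touch either guard, the moulds or the candle, and leave the empty ejector's lever and everything else as it is.

Things in the scene. Friction and masses are not known exactly. Their poses are not given: they have to be found in the camera images.
- unit_1: One of two identical hand candle ejectors, fixed to the bench: an aluminium base plate 320 x 150 x 12 mm with a wire guard at its near end and an upright steel mould tube at its far end. Origin on the bench top under the lever's pivot; its x axis runs along the lever from the pad (at x = -100 mm) to the mould (at x = +100 mm), y across, z up. Everything else of the ejector turns with it.
- guard_1: The guard of unit_1 (same origin and axes as unit_1): a dark steel sheet 4 mm thick, 128 x 128 mm, its top 98 mm above the bench, on posts with wires round three sides. Its square window, 76 x 76 mm, is centred at x = -100 mm, y = 0, straight above the lever's pad, and is the way in. Must not be touched.
- window_1 (a point): Centre of the window of guard_1, level with the top of the sheet (98 mm above the bench); axes as unit_1.
- pad_1 (a point): Centre of the upper face of the lever's pad of unit_1, black, 44 x 44 mm, 8 mm thick, at the near end of a steel seesaw lever under the window. At rest about 89 mm above the bench (9 mm below the top of the window), at the stop about 61 mm. It moves with the lever.
- lever_1 (a joint): Angle of the lever of unit_1: 0 = pad up, 0.28 rad = pad fully down on its stop; the pad is 100 mm from the pivot and sinks 28 mm. Stiff: it takes 6 to 12 N on the pad and stays where it is left. Its far end pushes the ejector disc in the mould up by as much as the pad sinks.
- tube_1: The mould tube of unit_1, steel, 77 mm high (origin and axes as unit_1; the tube's axis at x = 100 mm). Must not be touched.
- mould_1 (a point): Centre of the open mouth of the mould tube of unit_1: outside diameter 72 mm, inside 64 mm, mouth 165 mm above the bench.
- unit_2: One of two identical hand candle ejectors, fixed to the bench: an aluminium base plate 320 x 150 x 12 mm with a wire guard at its near end and an upright steel mould tube at its far end. Origin on the bench top under the lever's pivot; its x axis runs along the lever from the pad (at x = -100 mm) to the mould (at x = +100 mm), y across, z up. Everything else of the ejector turns with it.
- guard_2: The guard of unit_2 (same origin and axes as unit_2): a dark steel sheet 4 mm thick, 128 x 128 mm, its top 98 mm above the bench, on posts with wires round three sides. Its square window, 76 x 76 mm, is centred at x = -100 mm, y = 0, straight above the lever's pad, and is the way in. Must not be touched.
- window_2 (a point): Centre of the window of guard_2, level with the top of the sheet (98 mm above the bench); axes as unit_2.
- pad_2 (a point): Centre of the upper face of the lever's pad of unit_2, black, 44 x 44 mm, 8 mm thick, at the near end of a steel seesaw lever under the window. At rest about 89 mm above the bench (9 mm below the top of the window), at the stop about 61 mm. It moves with the lever.
- lever_2 (a joint): Angle of the lever of unit_2: 0 = pad up, 0.28 rad = pad fully down on its stop; the pad is 100 mm from the pivot and sinks 28 mm. Stiff: it takes 6 to 12 N on the pad and stays where it is left. Its far end pushes the ejector disc in the mould up by as much as the pad sinks.
- tube_2: The mould tube of unit_2, steel, 77 mm high (origin and axes as unit_2; the tube's axis at x = 100 mm). Must not be touched.
- mould_2 (a point): Centre of the open mouth of the mould tube of unit_2: outside diameter 72 mm, inside 64 mm, mouth 165 mm above the bench.
- candle: The candle described under candle_mid; origin at the centre of its underside.
- candle_mid (a point): Middle of the plain wax pillar candle, 60 mm across and 75 mm high, 0.2 kg, loose, standing on the ejector disc inside the mould tube of one of the two ejectors; at first it stands out of the mouth by 8 mm, with a thin wick on top. The other mould is empty.
- bush: Small brass wick bush, 26 mm across, 34 mm high, standing on the base plate of one ejector beside its lever (origin: centre of the underside).
- tealight: Empty aluminium tealight cup, 38 mm across, 17 mm high, on the base plate of the other ejector (origin: centre of the underside).
- pillar_tall: Finished brown pillar candle with knobbly fungus shapes, about 68 mm across (100 mm over the knobs), 130 mm high, to the left (origin: centre of the underside).
- pillar_short: The same kind, 100 mm high, to the right.
- tin: Closed steel tin with a red band, 90 mm across, 110 mm high, to the right.
- tub: Open white plastic tub, 100 mm across, 100 mm high, to the left.
- screwdriver: Screwdriver lying on the bench to the right.
Not all that is in view belongs to the job. Of the things like the candle, leave any that is purple or turquoise; of the rest the smaller one is meant.

How it is judged:
By the outcome, as a careful person would: the job done as asked, in the order asked, and still so for the second after the job is handed in, with the robot touching nothing.
It also fails if it takes over 32 s, if anything falls off the work surface, if the arm or the gripper's body presses on something with over 40 N, if the wrist force passes 120 N, or if a joint passes its speed limit or range.

### The arm

A 6-joint arm with a two-finger parallel gripper is mounted at the origin on the work surface. World frame = base frame: x ahead of the robot, y to its left, z up, the work surface at z = 0. Lengths are in m, angles in rad, forces in N, time in s.
With the tool pointing down it reaches from about 0.3 to 0.875 m from the base axis. Payload 6.4 kg.
Tool frame: the origin (TCP) lies midway between the tips of the shut fingers; the grasp point (between the pads) lies 19 mm behind it; z points along the fingers, y is the line along which they close (so a half turn about z gives the same grasp; the last joint's range is limited). The gripper opens to 85 mm and grips with 20 to 120 N. Pads are 22 mm wide; open, the fingers measure 114 mm over their backs; the gripper's body (76 mm by 85 mm) begins 54 mm behind the grasp point. The pads swing forward as they close: fully open they stand 13 mm farther back than shut.
Start: joints at [0.963, 0.181, 1.607, -0, 1.354, -0.206], TCP at [0.225, 0.529, 0.231] pointing down, gripper open.
Joint ranges: [-2.99, 2.99], [-0.89, 2.07], [0.3, 2.58], [-1.14, 4.28], [0, 2.63], [-3.12, 3.12]. Speed limits (rad/s): [2.57, 2.57, 3.01, 3.14, 3.14, 3.14].

### API

Orientations are given as a unit quaternion [w, x, y, z].
In Python, from bench import ctrl gives the robot as it stands.
- The arm moves only by the tool send_rows, never from a script. Its argument "motion" is a list of rows, each a list of 7 numbers: the turn, a rotation vector about the tool's x, y, z in degrees, then the shift along the tool's x, y, z in mm, then the closure, from -1 (fully open) to 1 (shut). In form: [[rx, ry, rz, tx, ty, tz, grip], ...]. A call has exactly 10 rows; each row shifts and turns the commanded pose from where the row before left it, along the tool's axes as they then stand; what a row does not reach is not made up. A row lasts 1/10 s, in which the tool goes at most 50 mm and 8.59 degrees, less where a joint would pass 70% of its speed; a pose out of reach is approached as far as the arm can. A call is refused whole if a number of a shift passes 50 or a number of a turn 8.59, either way. A call with a gripper value outside its range is refused whole. The fingers move at their own pace and stop on an object; the grip force is fixed at half the most. Time passes only in rows, so rows that do not move let the fingers close, or fill a call up. It gives the time, the measured TCP pose, the force, the opening and the grip force at its end, in the units of the state.
- ctrl.get_obs(): the state, without advancing time (a new reading comes with each control period).
- ctrl.camera(name): name is "scene" or "top"; returns a dict with "color" (420x560x3 uint8, red, green, blue), "z_map" (420x560 float32, m along the optical axis (not along the pixel's ray), 0 where there is no reading), "mtx" (3x3 intrinsics, pixels), "extrinsics" (4x4, takes a point from camera to world coordinates). Camera axes: x right, y down, z forward; pixel columns grow to the right and rows downward; lengths in m; the calibration is good to about 2 mm. A picture is of the moment at which its call begins.
- ctrl.hand_in(): hands the job in; it is judged then, once.
The state is a dict: "time_s": time; "q": joint angles; "dq": joint speeds; "joint_efforts": joint torques, N m; "eef_pos": TCP position; "eef_rot": TCP orientation; "wrist_force": force on the tool from outside, world axes, zero at the start; "torque": the same for the moment, N m; "opening": opening from 0.0 (shut) to 1.0 (fully open); "grasp_force": force on a finger pad.
Only numpy, scipy, OpenCV 4.12 (cv2) and the standard library are available. Lean on these libraries where they do the work, as an engineer would, in place of code of your own. Each camera call takes 0.05 s, during which the arm holds its last target. There are 200 camera calls.

## Working session

There is one attempt and no reset: what is moved stays moved. The work goes in short steps, Python scripts to look and compute and a tool call to move; the robot and the scene stay as the last step left them, time stands still between calls to the robot, and variables do not carry over. Pictures are saved under pics/ and viewed, at most 10 in all, crops included, and the job is handed in when it is done.

Besides the shell and the picture viewer there is one more tool, called after "Emit:" as name([rows], argument=value, ...), one row to a line, values as JSON. send_rows: Moves the arm, as the interface text tells. Its arguments: {"type":"object","properties":{"motion":{"type":"array","items":{"type":"array","items":{"type":"number"}}}},"required":["motion"]}

```bash
mkdir -p pics
python3 - <<'E'
from bench import ctrl
import cv2,numpy as np
for n in("scene","top"):
    c=ctrl.camera(n); cv2.imwrite(f"pics/{n}0.png",c["color"][:,:,::-1]); np.savez(f"{n}0.npz",**c)
    print(n,c["mtx"].round(1).tolist(),c["extrinsics"].round(3).tolist())
print(ctrl.get_obs())
E
```

```text
scene [[460.6, 0.0, 280.9], [0.0, 460.6, 208.6], [0.0, 0.0, 1.0]] [[-0.363, 0.544, -0.756, 1.829], [0.932, 0.229, -0.282, 0.442], [0.02, -0.807, -0.59, 1.065], [0.0, 0.0, 0.0, 1.0]]
top [[415.4, 0.0, 280.6], [0.0, 415.4, 210.6], [0.0, 0.0, 1.0]] [[0.016, -0.997, 0.07, 0.488], [-1.0, -0.017, -0.012, 0.006], [0.013, -0.069, -0.997, 1.278], [0.0, 0.0, 0.0, 1.0]]
{'time_s': 0.1, 'q': array([ 9.62745781e-01,  1.81467138e-01,  1.60789967e+00, -8.65893140e-06,
        1.35380692e+00, -2.06306194e-01]), 'dq': array([-0.00035376, -0.00313998, -0.0032879 , -0.00013063,  0.00157639,
       -0.0001582 ]), 'joint_efforts': array([ 5.96501686e-04, -4.45872509e+01, -3.52244568e+01, -2.64340233e-04,
        4.16703610e-03, -1.09945418e-05]), 'eef_pos': array([0.22453994, 0.52880814, 0.23047805]), 'eef_rot': array([-3.09186853e-04,  1.99523067e-01,  9.79892811e-01, -7.27578272e-04]), 'wrist_force': array([-0.03839005,  1.28182595, -0.02743924]), 'torque': array([-0.02900094, -0.00595781, -0.02219421]), 'grasp_force': 0.0, 'opening': 1.0003355811197039}
```

View pics/scene0.png

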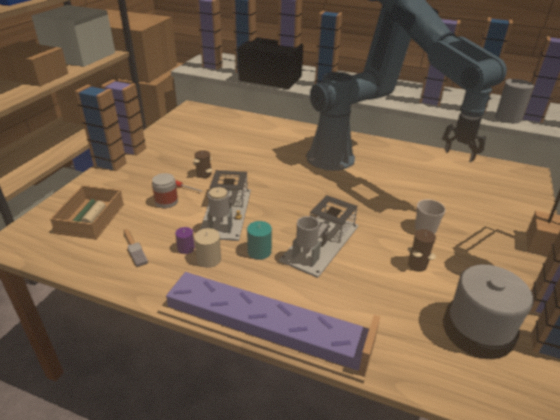

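View pics/top0.png

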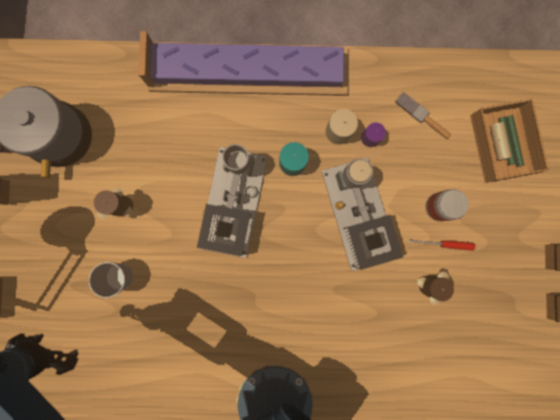

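The scene has four things like the candle, by top-view pixel:
- Turquoise (294,158) and purple (374,134), both excluded.
- A larger cream pillar standing on the bench (343,125).
- A smaller cream candle in the mould of the right ejector (359,172).

The last one fits, because it is smaller and sits in a mould; the left mould (236,160) is empty. I'll confirm it in a crop and measure that unit.

```bash
cat > h.py <<'E'
import numpy as np,cv2
def cloud(c):
    z=c["z_map"];v,u=np.indices(z.shape);K=c["mtx"]
    P=np.stack([(u-K[0,2])/K[0,0]*z,(v-K[1,2])/K[1,1]*z,z],-1)
    W=P@c["extrinsics"][:3,:3].T+c["extrinsics"][:3,3]; W[z==0]=np.nan
    return W
def ray(c,u,v,h):
    K=c["mtx"];E=c["extrinsics"];d=E[:3,:3]@[(u-K[0,2])/K[0,0],(v-K[1,2])/K[1,1],1];o=E[:3,3]
    return (o+d*(h-o[2])/d[2])
E
python3 - <<'E'
from h import *
t=np.load("top0.npz");s=np.load("scene0.npz")
W=cloud(t); im=t["color"]
a=cv2.resize(im[150:280,315:415,::-1],None,fx=4.5,fy=4.5,interpolation=cv2.INTER_CUBIC)
b=cv2.resize(s["color"][165:250,195:260,::-1],None,fx=5,fy=5,interpolation=cv2.INTER_CUBIC)
b=cv2.copyMakeBorder(b,0,a.shape[0]-b.shape[0],0,0,cv2.BORDER_CONSTANT)
cv2.imwrite("pics/crop.png",np.hstack([a,b]))
for name,(u0,u1,v0,v1) in dict(right=(335,410,205,275),left=(190,270,195,265)).items():
    m=np.zeros(W.shape[:2],np.uint8); r=(slice(v0,v1),slice(u0,u1))
    m[r]=(abs(W[r][...,2]-.098)<.006)
    cs,h=cv2.findContours(m,cv2.RETR_CCOMP,cv2.CHAIN_APPROX_NONE)
    for k,c in enumerate(cs):
        if cv2.contourArea(c)>60:
            q=cv2.boxPoints(cv2.minAreaRect(c)); print(name,"hole" if h[0][k][3]>=0 else "outer",q.round(1).tolist(),[ray(t,*p,.098)[:2].round(4).tolist() for p in q], ray(t,*q.mean(0),.098).round(4))
    print("median z",np.nanmedian(W[r][m[r]>0][:,2]))
# mouths / candle top
for nm,(u0,u1,v0,v1) in dict(right=(335,385,150,195),left=(215,260,140,180)).items():
    w=W[v0:v1,u0:u1].reshape(-1,3); w=w[w[:,2]>.155]; print(nm,len(w),w.min(0).round(3),w.max(0).round(3),((w.min(0)+w.max(0))/2).round(4))
print("pad z",np.round(W[234:248,368:383,2],3)[::3,::2])
E
```

```text
right outer [[346.70001220703125, 226.3000030517578], [389.8999938964844, 213.5], [402.79998779296875, 257.0], [359.6000061035156, 269.79998779296875]] [[0.5285, -0.1972], [0.5671, -0.3207], [0.4439, -0.3572], [0.406, -0.2344]] [ 0.4861 -0.2773  0.098 ]
right hole [[357.1000061035156, 231.89999389648438], [384.5, 223.8000030517578], [392.5, 251.3000030517578], [365.1000061035156, 259.29998779296875]] [[0.5131, -0.2269], [0.5373, -0.3051], [0.4597, -0.328], [0.4358, -0.2501]] [ 0.4864 -0.2775  0.098 ]
median z 0.09774258415970749
left outer [[196.0, 247.0], [204.8000030517578, 202.8000030517578], [249.5, 211.6999969482422], [240.60000610351562, 255.89999389648438]] [[0.4629, 0.229], [0.5887, 0.2076], [0.5654, 0.0803], [0.4398, 0.1026]] [0.514  0.1549 0.098 ]
left hole [[206.10000610351562, 240.60000610351562], [212.0, 211.1999969482422], [239.8000030517578, 216.8000030517578], [234.0, 246.1999969482422]] [[0.4814, 0.2011], [0.565, 0.1868], [0.5505, 0.1073], [0.4669, 0.122]] [0.5159 0.1543 0.098 ]
median z 0.09746898362066925
right 538 [ 0.642 -0.254  0.155] [ 0.713 -0.183  0.179] [ 0.6773 -0.2186  0.1669]
left 151 [0.675 0.083 0.155] [0.745 0.154 0.169] [0.7096 0.1185 0.1624]
pad z [[0.08  0.083 0.09  0.082 0.088 0.085 0.015 0.01 ]
 [0.089 0.087 0.085 0.088 0.089 0.087 0.089 0.012]
 [0.085 0.083 0.09  0.089 0.091 0.089 0.084 0.01 ]
 [0.092 0.089 0.09  0.092 0.095 0.092 0.09  0.091]
 [0.087 0.093 0.09  0.092 0.094 0.092 0.089 0.091]]
```

View pics/crop.png

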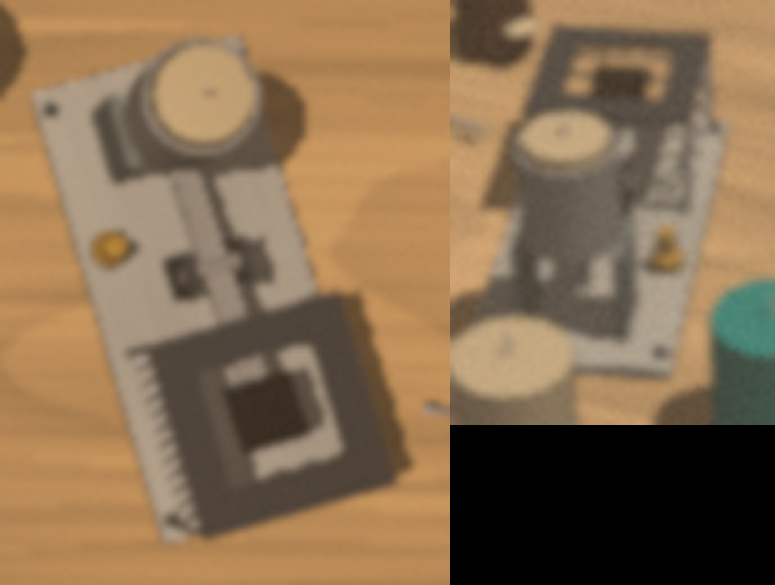

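The crop confirms it: the smaller cream candle stands in the right ejector's mould, with the brass bush beside that unit's lever. The window centre is at about (0.486, -0.277) and the unit's yaw is about 17°. I'll shut the fingers, turn to line up with the window and cross over at the present height.

Emit:
send_rows([
  [0,0,8.3,0,0,0,1],
  [0,0,8.3,0,0,0,1],
  [0,0,8.3,0,0,0,1],
  [0,0,8.3,0,0,0,1],
  [0,0,8.3,0,0,0,1],
  [0,0,8.3,0,0,0,1],
  [0,0,0,-20,0,0,1],
  [0,0,0,-40,0,0,1],
  [0,0,0,-45,0,0,1],
  [0,0,0,-45,0,0,1],
])

```text
time_s: 1.1
eef_pos: [0.2689, 0.3844, 0.2307]
eef_rot: [-0.0, 0.593, 0.805, -0.0]
wrist_force: [0.5, -0.8, -0.1]
opening: -0.003
grasp_force: 0.0
```

Emit:
send_rows([
  [0,0,0,-45,0,0,1],
  [0,0,0,-45,0,0,1],
  [0,0,0,-45,0,0,1],
  [0,0,0,-45,0,0,1],
  [0,0,0,-45,0,0,1],
  [0,0,0,-45,0,0,1],
  [0,0,0,-45,0,0,1],
  [0,0,0,-45,0,0,1],
  [0,0,0,-45,0,0,1],
  [0,0,0,-45,0,0,1],
])

```text
time_s: 2.1
eef_pos: [0.402, -0.0459, 0.2312]
eef_rot: [0.0, 0.594, 0.805, 0.0]
wrist_force: [1.4, 0.0, 0.2]
opening: -0.002
grasp_force: 0.0
```

```bash
cat > d.py <<'E'
from bench import ctrl
import numpy as np
from scipy.spatial.transform import Rotation as R
o=ctrl.get_obs();q=o["eef_rot"];r=R.from_quat(np.roll(q,-1));M=r.as_matrix()
g=np.array([.486,-.277,.15])
print(o["time_s"],o["eef_pos"].round(4),"shift mm",(M.T@(g-o["eef_pos"])*1000).round(1),"yaw y",np.degrees(np.arctan2(M[1,1],M[0,1])),"z",M[:,2].round(3),o["wrist_force"].round(1),o["opening"])
E
python3 d.py
```

```text
2.1 [ 0.402  -0.0459  0.2312] shift mm [-245.6   12.1   81.2] yaw y 17.14636760033095 z [ 0.  0. -1.] [1.4 0.  0.2] -0.002136920872707708
```

Emit:
send_rows([
  [0,0,0,-45,2,0,1],
  [0,0,0,-45,2,0,1],
  [0,0,0,-45,2,0,1],
  [0,0,0,-45,2,0,1],
  [0,0,0,-35,2,0,1],
  [0,0,0,-20,2,0,1],
  [0,0,0,0,0,25,1],
  [0,0,0,0,0,35,1],
  [0,0,0,0,0,20,1],
  [0,0,0,0,0,0,1],
])

```text
time_s: 3.1
eef_pos: [0.4807, -0.2632, 0.1474]
eef_rot: [-0.004, 0.594, 0.805, 0.0]
wrist_force: [-0.8, -0.9, 0.5]
opening: -0.002
grasp_force: 0.0
```

```bash
python3 d.py
python3 - <<'E'
from h import *
from bench import ctrl
s=ctrl.camera("scene");t=ctrl.camera("top")
W=cloud(s); m=np.zeros(W.shape[:2],np.uint8); m[165:215,200:255]=abs(W[165:215,200:255,2]-.098)<.006
cs,h=cv2.findContours(m,cv2.RETR_CCOMP,cv2.CHAIN_APPROX_NONE)
for k,c in enumerate(cs):
    if cv2.contourArea(c)>30: print(h[0][k][3],c.reshape(-1,2).min(0),c.reshape(-1,2).max(0),ray(s,*(c.reshape(-1,2).mean(0)),.098).round(4))
def crop(c,u,v,w,f): return cv2.resize(c["color"][v:v+w,u:u+w,::-1],None,fx=f,fy=f,interpolation=cv2.INTER_CUBIC)
cv2.imwrite("pics/close.png",np.hstack([crop(s,185,120,100,4),crop(t,330,170,100,4)]))
E
```

```text
3.1 [ 0.4807 -0.2632  0.1474] shift mm [-14.8   1.   -2.7] yaw y 17.163492959555324 z [-0.006  0.005 -1.   ] [-0.8 -0.9  0.5] -0.0019782736003864277
-1 [209 170] [246 190] [ 0.4913 -0.2788  0.098 ]
10 [216 173] [239 185] [ 0.4896 -0.2802  0.098 ]
```

View pics/close.png

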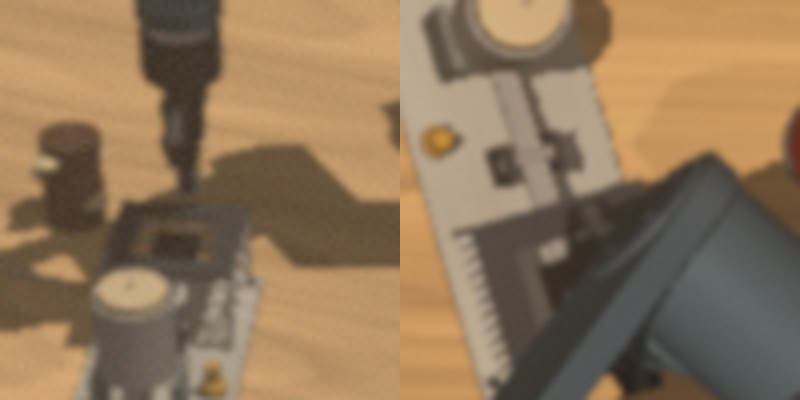

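The fingers hang tip-down just short of the window (tip at about scene pixel 232,168). They are narrow enough for it, and both views place the window centre at about (0.488, -0.278). I'll shift the remaining ~16 mm and settle.

Emit:
send_rows([
  [0,0,0,-4,1,0,1],
  [0,0,0,-4,1,0,1],
  [0,0,0,-4,0.5,0,1],
  [0,0,0,-4,0,0,1],
  [0,0,0,0,0,0,1],
  [0,0,0,0,0,0,1],
  [0,0,0,0,0,10,1],
  [0,0,0,0,0,10,1],
  [0,0,0,0,0,5,1],
  [0,0,0,0,0,0,1],
])

```text
time_s: 4.2
eef_pos: [0.4892, -0.2787, 0.1246]
eef_rot: [-0.002, 0.594, 0.805, 0.0]
wrist_force: [-0.4, -0.3, 0.4]
opening: 0.002
grasp_force: 0.0
```

```bash
sed -i 's/.486,-.277,.15/.488,-.278,.089/' d.py; python3 d.py
```

```text
4.2 [ 0.4892 -0.2787  0.1246] shift mm [ 0.9 -0.9 35.6] yaw y 17.180335069850056 z [-0.002  0.002 -1.   ] [-0.4 -0.3  0.4] 0.0016739315524751438
```

Emit:
send_rows([
  [0,0,0,0,0,6,1],
  [0,0,0,0,0,6,1],
  [0,0,0,0,0,6,1],
  [0,0,0,0,0,6,1],
  [0,0,0,0,0,4,1],
  [0,0,0,0,0,3,1],
  [0,0,0,0,0,3,1],
  [0,0,0,0,0,3,1],
  [0,0,0,0,0,3,1],
  [0,0,0,0,0,0,1],
])

```text
time_s: 5.2
eef_pos: [0.4898, -0.2798, 0.0867]
eef_rot: [-0.0, 0.594, 0.805, -0.0]
wrist_force: [-0.8, 0.8, 2.3]
opening: 0.0
grasp_force: 1.1
```

```bash
python3 d.py
```

```text
5.2 [ 0.4898 -0.2798  0.0867] shift mm [ 2.3 -1.2 -2.3] yaw y 17.186725149134837 z [-0.001 -0.    -1.   ] [-0.8  0.8  2.3] 0.00041656822464562743
```

Emit:
send_rows([
  [0,0,0,0,0,2.5,1],
  [0,0,0,0,0,2.5,1],
  [0,0,0,0,0,2.5,1],
  [0,0,0,0,0,2.5,1],
  [0,0,0,0,0,2.5,1],
  [0,0,0,0,0,2.5,1],
  [0,0,0,0,0,2.5,1],
  [0,0,0,0,0,2,1],
  [0,0,0,0,0,0,1],
  [0,0,0,0,0,0,1],
])

```text
time_s: 6.2
eef_pos: [0.4895, -0.2804, 0.0674]
eef_rot: [-0.0, 0.594, 0.805, -0.001]
wrist_force: [-5.6, -0.6, 5.3]
opening: -0.003
grasp_force: 3.1
```

```bash
python3 d.py
```

```text
6.2 [ 0.4895 -0.2804  0.0674] shift mm [  2.7  -0.8 -21.6] yaw y 17.181922953166758 z [-0.001 -0.001 -1.   ] [-5.6 -0.6  5.3] -0.003283581218195758
```

Emit:
send_rows([
  [0,0,0,0,0,1,1],
  [0,0,0,0,0,1,1],
  [0,0,0,0,0,1,1],
  [0,0,0,0,0,1,1],
  [0,0,0,0,0,0,1],
  [0,0,0,0,0,0,1],
  [0,0,0,0,0,0,1],
  [0,0,0,0,0,0,1],
  [0,0,0,0,0,0,1],
  [0,0,0,0,0,0,1],
])

```text
time_s: 7.2
eef_pos: [0.4895, -0.2804, 0.0636]
eef_rot: [-0.0, 0.594, 0.805, -0.001]
wrist_force: [-6.5, -1.3, 7.5]
opening: 0.0
grasp_force: 3.9
```

```bash
python3 d.py;  python3 - <<'E'
from h import *
from bench import ctrl
s=ctrl.camera("scene");np.savez("s2.npz",**s)
W=cloud(s)
w=W[170:225,195:245].reshape(-1,3); w=w[(np.hypot(w[:,0]-.677,w[:,1]+.2186)<.022)]
print("candle top",np.nanmedian(w[:,2]),np.nanpercentile(w[:,2],[25,75]))
W=cloud(np.load("scene0.npz"));w=W[170:225,195:245].reshape(-1,3); w=w[(np.hypot(w[:,0]-.677,w[:,1]+.2186)<.022)]
print("before",np.nanmedian(w[:,2]),np.nanpercentile(w[:,2],[25,75]))
E
```

```text
7.2 [ 0.4895 -0.2804  0.0636] shift mm [  2.7  -0.8 -25.4] yaw y 17.188309659581492 z [-0.001 -0.001 -1.   ] [-6.5 -1.3  7.5] 0.0001561545672366272
candle top 0.20037043249639364 [0.19888872 0.20243835]
before 0.1739893089985154 [0.05964846 0.17560914]
```

Emit:
send_rows([
  [0,0,0,0,0,1,1],
  [0,0,0,0,0,0,1],
  [0,0,0,0,0,1,1],
  [0,0,0,0,0,0,1],
  [0,0,0,0,0,0,1],
  [0,0,0,0,0,0,1],
  [0,0,0,0,0,0,1],
  [0,0,0,0,0,0,1],
  [0,0,0,0,0,0,1],
  [0,0,0,0,0,0,1],
])

```text
time_s: 8.25
eef_pos: [0.4896, -0.2804, 0.0618]
eef_rot: [-0.0, 0.593, 0.805, -0.001]
wrist_force: [-6.3, -1.3, 9.1]
opening: -0.002
grasp_force: 4.9
```

```bash
python3 d.py
```

```text
8.25 [ 0.4896 -0.2804  0.0618] shift mm [  2.7  -0.8 -27.2] yaw y 17.19258153713035 z [-0.001 -0.001 -1.   ] [-6.3 -1.3  9.1] -0.001772126955634551
```

Emit:
send_rows([
  [0,0,0,0,0,1,1],
  [0,0,0,0,0,0,1],
  [0,0,0,0,0,1,1],
  [0,0,0,0,0,0,1],
  [0,0,0,0,0,0,1],
  [0,0,0,0,0,0,1],
  [0,0,0,0,0,0,1],
  [0,0,0,0,0,0,1],
  [0,0,0,0,0,0,1],
  [0,0,0,0,0,0,1],
])

```text
time_s: 9.25
eef_pos: [0.4898, -0.2805, 0.0615]
eef_rot: [0.0, 0.593, 0.805, -0.001]
wrist_force: [-11.0, 2.9, 23.0]
opening: -0.0
grasp_force: 11.8
```

```bash
python3 d.py
```

```text
9.25 [ 0.4898 -0.2805  0.0615] shift mm [  2.9  -1.  -27.5] yaw y 17.208389524063332 z [-0.001 -0.002 -1.   ] [-11.    2.9  23. ] -8.943036848014767e-05
```

The force rose to 23 N with almost no further travel and z at 0.0615, so the lever is on its stop. I'll lift straight out.

Emit:
send_rows([
  [0,0,0,0,0,-2,1],
  [0,0,0,0,0,-4,1],
  [0,0,0,0,0,-6,1],
  [0,0,0,0,0,-8,1],
  [0,0,0,0,0,-10,1],
  [0,0,0,0,0,-15,1],
  [0,0,0,0,0,-20,1],
  [0,0,0,0,0,-25,1],
  [0,0,0,0,0,-30,1],
  [0,0,0,0,0,-30,1],
])

```text
time_s: 10.25
eef_pos: [0.49, -0.2794, 0.211]
eef_rot: [0.0, 0.594, 0.805, -0.0]
wrist_force: [0.0, -0.2, 0.1]
opening: 0.0
grasp_force: 0.0
```

Emit:
send_rows([
  [0,0,0,0,0,-20,1],
  [0,0,0,20,0,0,1],
  [0,0,0,30,0,0,1],
  [0,0,0,30,0,0,1],
  [0,0,0,30,0,0,1],
  [0,0,0,30,0,0,1],
  [0,0,0,30,0,0,1],
  [0,0,0,20,0,0,1],
  [0,0,0,0,0,0,1],
  [0,0,0,0,0,0,1],
])

```text
time_s: 11.25
eef_pos: [0.4344, -0.0982, 0.2299]
eef_rot: [0.001, 0.593, 0.805, 0.0]
wrist_force: [0.7, -0.0, -0.6]
opening: -0.002
grasp_force: 0.0
```

```bash
python3 d.py
python3 - <<'E'
from h import *
from bench import ctrl
s=ctrl.camera("scene");t=ctrl.camera("top")
def top(c,sl):
    w=cloud(c)[sl].reshape(-1,3); w=w[(np.hypot(w[:,0]-.677,w[:,1]+.2186)<.02)&(w[:,2]>.1)]; return np.nanmedian(w[:,2])
a=(slice(150,225),slice(190,245));b=(slice(145,200),slice(330,390))
print("candle top scene",top(np.load("scene0.npz"),a),top(s,a),"top cam",top(np.load("top0.npz"),b),top(t,b))
W0=cloud(np.load("top0.npz"));W1=cloud(t)
for W in(W0,W1):
    for nm,g in dict(pad_r=(.487,-.278),pad_l=(.515,.1545)).items():
        w=W.reshape(-1,3);w=w[(np.hypot(w[:,0]-g[0],w[:,1]-g[1])<.015)];print(nm,np.nanmedian(w[:,2]))
def crop(c,u,v,w,f): return cv2.resize(c["color"][v:v+w,u:u+w,::-1],None,fx=f,fy=f,interpolation=cv2.INTER_CUBIC)
cv2.imwrite("pics/end.png",np.hstack([crop(s,165,140,130,3),crop(t,310,150,130,3)]))
E
```

```text
11.25 [ 0.4344 -0.0982  0.2299] shift mm [-187.4   -2.3  141.2] yaw y 17.238924013071543 z [ 0.002 -0.001 -1.   ] [ 0.7 -0.  -0.6] -0.0017662056123057903
candle top scene 0.1750479342332547 0.2026359726299073 top cam 0.17298989219105643 0.20109446254367014
pad_r 0.088643845308635
pad_l 0.08934405926975764
pad_r 0.06113265794223799
pad_l 0.088417493511045
```

View pics/end.png

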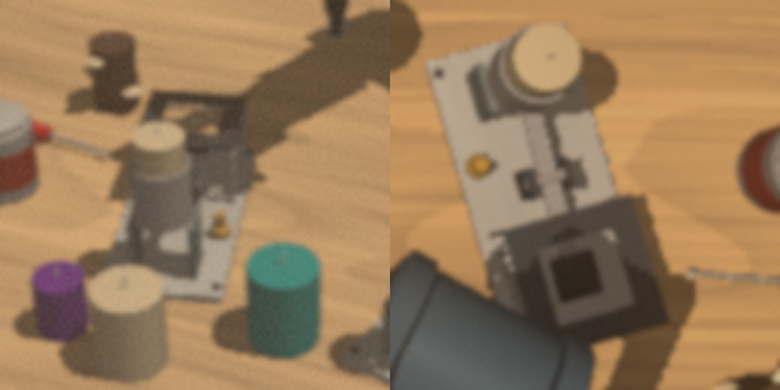

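The candle now stands clearly out of the mould, risen about 28 mm. The pad reads 61 mm, which is its stop, the other ejector's pad is unchanged, and the arm is clear.

```bash
python3 -c "
from bench import ctrl
print(ctrl.hand_in())"
```

```text
the job is handed in; nothing more can be done
None
```

I pressed the right-hand ejector's lever down to its stop (pad at about 61 mm), which raised the candle about 28 mm; the arm drew back clear and I handed the job in at about 11 s.

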